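Move the rack's locking divider to its second notch

ROBOT

A 6-joint arm with a two-finger parallel gripper is mounted at the origin on a cart in front of the work surface, level with it; the furniture and walls round the work are solid. World frame = base frame: x ahead of the robot, y to its left, z up, the work surface at z = 0. Lengths are in m, angles in rad, forces in N, time in s.
With the tool pointing down it reaches from about 0.3 to 1 m from the base axis. Payload 5.1 kg.
Tool frame: the origin (TCP) lies at the very end of the fingers, on their centre line; the grasp point (between the pads) lies 19 mm behind it; z points along the fingers, y is the line along which they close (so a half turn about z gives the same grasp; the last joint's range is limited). The gripper opens to 95 mm and grips with 3 to 60 N. Pads are 20 mm wide; open, the fingers measure 119 mm over their backs; the gripper's body (75 mm by 180 mm) begins 59 mm behind the grasp point.
Start: joints at [-1.43, 0.124, 1.65, -0, 1.367, -0.083], TCP at [0.144, -0.634, 0.188] pointing down, gripper open.
Joint ranges: [-2.61, 2.61], [-1.02, 2.33], [0.03, 2.71], [-1.35, 4.49], [0.32, 2.68], [-2.91, 2.91]. Speed limits (rad/s): [2.57, 2.57, 3.14, 3.14, 3.14, 3.14].

INTERFACE

Orientations are given as a unit quaternion [x, y, z, w].
In Python, from station import * gives the robot as it stands. The module is installed in compiled form; this text tells all that it offers.
- The arm moves only by the tool drive_tool, never from a script. Its argument "moves" is a list of rows, each a list of 3 entries, a list of its own where there are three numbers: the finger opening in mm, from 0 to 95.1, then the shift along the world's x, y, z in units of 30 mm (1.0 is 30 mm), then the turn about the world's z in units of 6 degrees (1.0 is 6 degrees). In form: [[fingers, [dx, dy, dz], roll], ...]. A call has 1 to 5 rows; each row is the pose to reach, as a shift and turn from the pose commanded when the call began; what a row does not reach only later rows make up. A row lasts 1/12 s, in which the tool goes at most 41.7 mm and 7.16 degrees, less where a joint would pass 70% of its speed; a pose out of reach is approached as far as the arm can. A call with a gripper value outside its range is refused whole. The fingers move at their own pace and stop on an object; "newtons" is the grip in N (left out, the last holds). Time passes only in rows, so rows that repeat a pose let the fingers close. It gives the time, the measured TCP pose, the force, the opening and the grip force at its end, in the units of the state.
- read_state(): the state, without advancing time (a new reading comes with each control period).
- read_camera(name): name is "side" or "top" or "wrist"; returns a dict with "frame" (400x640x3 uint8, blue, green, red), "depth" (400x640 float32, m along the optical axis (not along the pixel's ray), 0 where there is no reading), "camera_matrix" (3x3 intrinsics, pixels), "cam_to_world" (4x4, takes a point from camera to world coordinates); the wrist camera has in their place "tool_from_camera" (4x4, takes a point from camera to tool coordinates, whose origin is the TCP and whose axes are the flange's). Camera axes: x right, y up, looking along -z (the intrinsics and any distortion apply to the point x, -y, -z); pixel columns grow to the right and rows downward; lengths in m; the calibration is good to about 2 mm. A picture is of the moment at which its call begins: read the wrist's pose just before it.
- close_job(): hands the job in; it is judged then, once.
Trained networks look in a picture, given as the dict that the camera call returned (one of the last four; its "shot" number tells which), for a name from the list of things; names that differ only in an ending like _2 or _b are one class to them, and where a whole thing is asked for, a point or a joint stands for the part that bears it (a point fixed in the world has none). Each returns a list of dicts, best first, with "score" (0 to 1); they miss things now and then, are a little off and sometimes report something else, mostly with a low value. They report only what shows in the picture. A call takes as long as a camera call.
- boxes_of(name, picture): "location" ([x, y, z] in m, in world coordinates, good to about 4 mm: the middle of the surface that is visible of it).
- cut_out(name, picture): "mask" (400x640 bool, what is visible of it).
- place_of(name, picture): "location" ([x, y, z] in m, in world coordinates, good to about 4 mm: a listed point, or the origin of a listed thing).
The state is a dict: "time": time; "joint_pos": joint angles; "dq": joint speeds; "joint_torque": joint torques, N m; "eef_pos": TCP position; "tool_rot": TCP orientation; "force": force on the tool from outside, world axes, zero at the start; "ft_torque": the same for the moment, N m; "finger_gap": finger opening in m; "finger_force": force on a finger pad.
Only numpy, scipy, OpenCV 4.12 (cv2) and the standard library are available. Lean on these libraries where they do the work, as an engineer would, in place of code of your own. Each camera call takes 0.05 s, during which the arm holds its last target. There are 200 camera calls.

TASK

The divider of the stovetop rack is parked at the right end. Squeeze its release lever (the left of the two leaning plates of its handle) towards the fixed grip beside it and keep it squeezed while you slide the divider to the left past the first notch, then let go so that it clicks and locks in the second notch, with its lever sprung fully back. Leave the tin, the two spice jars and the pepper mill where they stand.

Things in the scene. Friction and masses are not known exactly. Their poses are not given: they have to be found in the camera images.
- rack: Fixed two-tier rack standing on the range: aluminium tray and end panels, pale wooden top shelf; 386 mm along its y axis (left), 175 mm deep along x (away from the robot at zero yaw), 229 mm high. Origin on the underside. The tray's floor is at z = 14 mm. Rods along its front carry a sliding aluminium divider with a squeeze handle.
- shelf_edge (a point): Middle of the lower front edge of the wooden top shelf, which is 14 mm thick, 386 mm long and reaches 175 mm back. It overhangs the divider's handle, so the handle must be reached with the tool leaning, coming from the robot's side below and in front of this edge. Axes as the rack's.
- rail (a point): Middle of the rail, on the rack's front. Between its two rods lies a dark steel strip with, from right to left, a long park slot and three notches 40 mm apart, 12 mm wide each, for the lever's 8 mm tooth. The strip sits up to 8 mm left or right of its nominal place, differently in every rack, and is not among the readings: feel for the notch (or look). Axes as the rack's.
- grip (a point): Middle of the divider's handle, 66 mm up from the rail. z axis up along the handle, which leans 35 deg from vertical to the robot; y axis left along the rail. Fixed aluminium grip at y -33 to -23 mm, steel lever paddle at +23 to +31 (squeezed +8 to +16; only the paddle moves), both 22 mm wide in x, z -50 to +31. Pinch both from outside, fingers closing along y, pointing along -z.
- divider (a joint): Slide of the divider in m: 0 at the right end stop, growing to the left, up to 0.155. The first, second and third notch lie nominally at 0.060, 0.100 and 0.140, each up to 0.008 more or less (all by the same amount) and 0.002 of play; the park slot ends at 0.036, shifted likewise; within it the locked divider slides freely. About 2 N of friction.
- lever (a joint): Release lever in rad: 0 sprung fully back, tooth down in the park slot or a notch (locked); about 0.18 when the tooth rides on the strip between notches; 0.26 fully squeezed, tooth clear. Spring: about 4 N at the paddle at 0, 7 N squeezed. Let go between notches, the tooth rides on the strip and drops into the next notch it meets; the divider then stops dead.
- tin_tuna: Round flat tin, 86 mm across, 40 mm high, standing on the tray in the left bay; origin at the middle of its underside. To be left alone.
- spice0: Spice jar with yellow-brown cap, 42 x 42 x 96 mm, on the top shelf; origin at the middle of its underside. To be left alone.
- spice1: Spice jar with yellow-brown cap, 42 x 42 x 96 mm, on the top shelf; origin at the middle of its underside. To be left alone.
- pepper_mill: Dark wooden pepper mill, 58 mm across, 170 mm high, standing on the range to the left of the rack; origin at the middle of its underside. To be left alone.

How it is judged:
By the outcome, as a careful person would: the job done as asked, in the order asked, and still so for the second after the job is handed in, with the robot touching nothing.
It also fails if it takes over 40 s, if anything falls off the work surface, if the arm or the gripper's body presses on something with over 40 N, if the wrist force passes 120 N, or if a joint passes its speed limit or range.

## Working session

There is one attempt and no reset: what is moved stays moved. The work goes in short steps, Python scripts to look and compute and a tool call to move; the robot and the scene stay as the last step left them, time stands still between calls to the robot, and variables do not carry over. Pictures are saved under pics/ and viewed, at most 10 in all, crops included, and the job is handed in when it is done.

Besides the shell and the picture viewer there is one more tool, called after "Request:" as name(argument=value, ...) on one line, values as JSON. drive_tool: Moves the arm, as the interface text tells. Its arguments: {"type":"object","properties":{"moves":{"type":"array","items":{"type":"array"}},"newtons":{"type":"number"}},"required":["moves"]}

```bash
mkdir -p pics; cat > h.py <<'E'
from station import *
import numpy as np, cv2
from scipy.spatial.transform import Rotation as R
E
python3 - <<'E'
from h import *
s=read_state()
print({k:np.round(v,3) for k,v in s.items()})
for c in ["side","top"]:
    p=read_camera(c); cv2.imwrite(f"pics/{c}0.png",p["frame"])
    print(c,np.round(p["cam_to_world"],3).tolist())
    for n in ["rack","shelf_edge","rail","grip","tin_tuna","spice0","pepper_mill"]:
        print(n,[(np.round(d["location"],3).tolist(),round(d["score"],2)) for d in place_of(n,p)[:2]])
    for n in ["lever","divider"]:
        print(n,[(np.round(d["location"],3).tolist(),round(d["score"],2)) for d in boxes_of(n,p)[:2]])
E
```

```text
{'time': np.float64(0.0), 'joint_pos': array([-1.43 ,  0.125,  1.652, -0.   ,  1.368, -0.083]), 'dq': array([-0.002,  0.003,  0.001,  0.   ,  0.   ,  0.001]), 'joint_torque': array([-2.0000e-03, -4.1760e+01, -3.5994e+01,  7.7000e-02,  4.9000e-02,
       -0.0000e+00]), 'eef_pos': array([ 0.144, -0.633,  0.187]), 'tool_rot': array([ 0.994,  0.112, -0.   , -0.001]), 'force': array([-0.033,  0.359, -0.326]), 'ft_torque': array([-0.078, -0.039,  0.017]), 'finger_force': np.float64(0.0), 'finger_gap': np.float64(0.095)}
side [[-0.834, 0.266, -0.483, 0.146], [-0.551, -0.417, 0.723, 0.675], [-0.009, 0.869, 0.494, 0.594], [0.0, 0.0, 0.0, 1.0]]
rack [([0.618, 0.033, -0.002], 0.95)]
shelf_edge [([0.503, 0.028, 0.218], 0.91)]
rail [([0.544, 0.033, 0.054], 0.91)]
grip [([0.502, -0.069, 0.11], 0.69)]
tin_tuna [([0.619, 0.16, 0.012], 0.9), ([0.59, 0.123, 0.23], 0.21)]
spice0 [([0.59, 0.125, 0.232], 0.72), ([0.614, -0.021, 0.227], 0.56)]
pepper_mill [([0.465, 0.289, -0.0], 0.84)]
lever [([0.517, -0.034, 0.091], 0.69)]
divider [([0.556, -0.027, 0.074], 0.92)]
top [[0.248, 0.802, -0.544, 0.046], [-0.969, 0.198, -0.15, -0.056], [-0.013, 0.564, 0.826, 0.909], [0.0, 0.0, 0.0, 1.0]]
rack [([0.462, 0.29, 0.002], 0.21)]
shelf_edge []
rail []
grip []
tin_tuna []
spice0 [([0.592, 0.123, 0.229], 0.93), ([0.615, -0.021, 0.233], 0.87)]
pepper_mill [([0.46, 0.29, -0.001], 0.88)]
lever [([0.604, -0.022, 0.303], 0.46)]
divider []
```

```bash
ls .
```

```text
h.py
pics
```

View pics/side0.png

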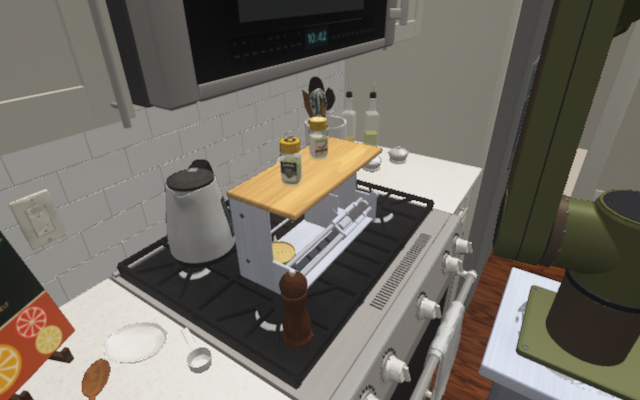

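View pics/top0.png

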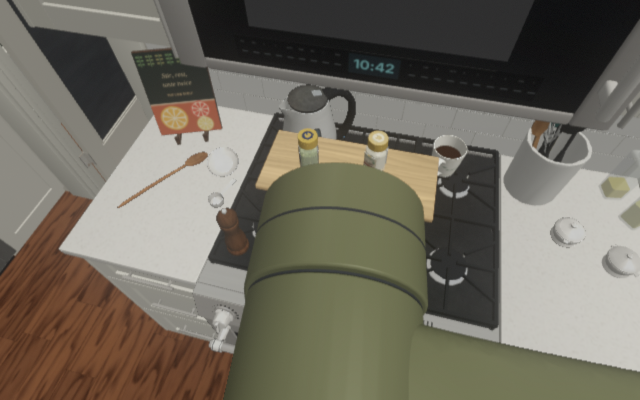

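Request:
drive_tool(moves=[[95, [0.6, 1.2, 0.3], -0.4], [95, [1.2, 2.4, 0.6], -0.8], [95, [1.8, 3.6, 0.9], -1.2], [95, [2.4, 4.8, 1.2], -1.7], [95, [3, 6, 1.5], -2.15]])

```text
time: 1.42
eef_pos: [0.2346, -0.4521, 0.2332]
tool_rot: [1.0, -0.002, 0.0, 0.0]
force: [1.4, 0.4, 0.7]
finger_gap: 0.0953
finger_force: 0.0
```

```bash
python3 - <<'E'
from h import *
s=read_state()
print({k:np.round(s[k],3).tolist() for k in ["time","joint_pos","eef_pos","tool_rot"]})
p=read_camera("side")
K=p["camera_matrix"];T=p["cam_to_world"]
def cloud(m):
    v,u=np.nonzero(m&(p["depth"]>0)); d=p["depth"][v,u]
    return (T@np.c_[(u-K[0,2])/K[0,0]*d,-(v-K[1,2])/K[1,1]*d,-d,np.ones(len(d))].T).T[:,:3]
m=cut_out("rack",p)
for r in m[:2]: print(r["score"],r["mask"].sum())
P=cloud(m[0]["mask"])
t=P[(P[:,2]>.215)&(P[:,2]<.245)]
print(len(t),np.median(t[:,2]))
rc=cv2.minAreaRect((t[:,:2]*1000).astype(np.float32)); print(rc); print(cv2.boxPoints(rc))
for n in ["lever","grip","divider"]:
    for r in cut_out(n,p)[:1]:
        Q=cloud(r["mask"]); print(n,r["score"],len(Q),np.round(np.percentile(Q,[2,50,98],axis=0),3).tolist())
print(K)
f=p["frame"][180:260,290:400]; cv2.imwrite("pics/crop.png",cv2.resize(f,None,fx=7,fy=7,interpolation=cv2.INTER_CUBIC))
E
```

```text
{'time': 1.417, 'joint_pos': [-1.198, -0.217, 1.904, 0.0, 1.455, 0.378], 'eef_pos': [0.235, -0.452, 0.233], 'tool_rot': [1.0, -0.002, 0.0, 0.0]}
0.75 12851
5131 0.23034044815176052
((592.9450073242188, 33.90022277832031), (175.86326599121094, 385.394287109375), 0.4530675709247589)
[[ 503.49237  225.89603]
 [ 506.53986 -159.4862 ]
 [ 682.39764 -158.09558]
 [ 679.35016  227.28665]]
grip 0.65 1608 [[0.488, -0.122, 0.025], [0.555, -0.03, 0.074], [0.657, 0.009, 0.136]]
divider 0.72 1689 [[0.488, -0.149, 0.015], [0.555, -0.03, 0.073], [0.657, 0.008, 0.134]]
[[371.2194731    0.         320.10640571]
 [  0.         371.2194731  196.93211261]
 [  0.           0.           1.        ]]
```

Request:
drive_tool(moves=[[95, [0.5, 1.25, 0], 0], [95, [1, 2.5, 0], 0], [95, [1.5, 3.75, 0], 0], [95, [2, 5, 0], 0], [95, [2.5, 6.2, 0], 0]])

```text
time: 2.08
eef_pos: [0.309, -0.2672, 0.2322]
tool_rot: [1.0, -0.002, -0.0, -0.0]
force: [0.5, 0.0, -0.0]
finger_gap: 0.0948
finger_force: 0.0
```

Request:
drive_tool(moves=[[95, [0.5, 1.25, 0], 0], [95, [1, 2.5, 0], 0], [95, [1.5, 3.75, 0], 0], [95, [2, 5, 0], 0], [95, [2.3, 6.4, 0], 0]])

```text
time: 2.5
eef_pos: [0.3788, -0.0765, 0.2325]
tool_rot: [1.0, -0.002, -0.0, 0.0]
force: [0.3, -0.0, -0.0]
finger_gap: 0.095
finger_force: 0.0
```

```bash
python3 - <<'E'
from h import *
s=read_state()
print({k:np.round(s[k],3).tolist() for k in ["time","joint_pos","eef_pos","tool_rot"]})
p=read_camera("side")
K=p["camera_matrix"];T=p["cam_to_world"]
print([ (np.round(d["location"],3).tolist(),round(d["score"],2)) for n in ["grip","rail"] for d in place_of(n,p)[:1]])
f=p["frame"][170:270,280:410]; 
w=read_camera("wrist")
print([ (n,np.round(d["location"],3).tolist(),round(d["score"],2)) for n in ["grip","rail","shelf_edge"] for d in place_of(n,w)[:1]])
print(np.round(w["tool_from_camera"],3).tolist())
cv2.imwrite("pics/two.png",np.vstack([cv2.resize(f,(430,330),interpolation=cv2.INTER_CUBIC),cv2.resize(w["frame"],(430,269))]))
E
```

```text
{'time': 2.5, 'joint_pos': [-0.338, -0.53, 2.133, -0.0, 1.539, 1.236], 'eef_pos': [0.379, -0.077, 0.232], 'tool_rot': [1.0, -0.002, -0.0, 0.0]}
[([0.501, -0.07, 0.112], 0.87), ([0.546, 0.033, 0.055], 0.56)]
[('grip', [0.509, -0.07, 0.11], 0.6), ('rail', [0.543, 0.028, 0.056], 0.96), ('shelf_edge', [0.508, 0.032, 0.216], 0.86)]
[[-0.001, 0.969, 0.248, 0.07], [1.0, 0.001, -0.0, 0.0], [-0.0, 0.248, -0.969, -0.197], [0.0, 0.0, 0.0, 1.0]]
```

View pics/two.png

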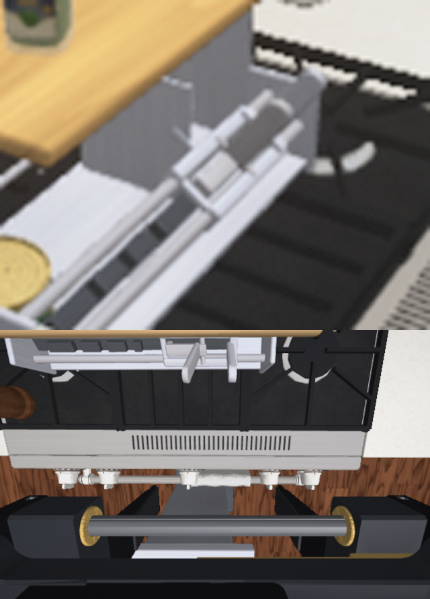

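```bash
python3 - <<'E'
from h import *
for c,px in [("side",[(180,95),(390,42),(320,37),(150,20),(600,100),(480,60),(470,180)]),("top",[(373,66),(600,80),(450,90),(300,10),(230,50),(600,265),(560,390),(100,320)])]:
    p=read_camera(c);K=p["camera_matrix"];T=p["cam_to_world"]
    for u,v in px:
        d=p["depth"][v,u]
        print(c,u,v,np.round(T[:3]@[(u-K[0,2])/K[0,0]*d,-(v-K[1,2])/K[1,1]*d,-d,1],3))
E
```

```text
side 180 95 [0.594 0.351 0.464]
side 390 42 [ 0.594 -0.352  0.457]
side 320 37 [ 0.598 -0.007  0.503]
side 150 20 [0.598 0.37  0.559]
side 600 100 [-0.138 -3.941 -0.422]
side 480 60 [ 0.438 -0.793  0.359]
side 470 180 [ 0.365 -0.66  -0.041]
top 373 66 [0.601 0.004 0.503]
top 600 80 [ 0.599 -0.326  0.537]
top 450 90 [ 0.603 -0.127  0.478]
top 300 10 [0.603 0.125 0.582]
top 230 50 [0.602 0.259 0.492]
top 600 265 [ 0.661 -0.646 -0.045]
top 560 390 [ 0.376 -0.619 -0.252]
top 100 320 [ 0.357  1.149 -0.948]
```

Request:
drive_tool(moves=[[95, [-0.3, 0, 1.3], 0], [95, [-0.6, 0, 2.6], 0], [95, [-0.9, 0, 3.9], 0], [95, [-1.2, 0, 5.2], 0], [95, [-1.5, 0, 6.5], 0]])

```text
time: 3.37
eef_pos: [0.332, -0.0781, 0.4297]
tool_rot: [1.0, -0.002, 0.0, 0.0]
force: [1.1, -0.4, 0.8]
finger_gap: 0.0949
finger_force: 0.0
```

Request:
drive_tool(moves=[[95, [0, 0, 1.3], 0], [95, [0, 0, 2.6], 0], [95, [0, 0, 3.9], 0], [95, [0, 0, 5.2], 0], [95, [0, 0, 6.5], 0]])

```text
time: 3.78
eef_pos: [0.3324, -0.0781, 0.6248]
tool_rot: [1.0, -0.002, 0.0, 0.0]
force: [0.9, 0.3, 1.2]
finger_gap: 0.0949
finger_force: 0.0
```

```bash
python3 - <<'E'
from h import *
s=read_state()
print({k:np.round(s[k],3).tolist() for k in ["time","joint_pos","eef_pos","tool_rot"]})
E
```

```text
{'time': 3.783, 'joint_pos': [-0.388, -0.44, 1.411, -0.0, 2.17, 1.187], 'eef_pos': [0.332, -0.078, 0.625], 'tool_rot': [1.0, -0.002, 0.0, 0.0]}
```

Request:
drive_tool(moves=[[95, [0, 0, 1.3], 0], [95, [0, 0, 2.6], 0], [95, [0, 0, 3.9], 0], [95, [0, 0, 5.2], 0], [95, [0, 0, 6.5], 0]])

```text
time: 4.2
eef_pos: [0.3321, -0.078, 0.8197]
tool_rot: [1.0, -0.002, 0.0, 0.0]
force: [1.4, -0.6, 2.0]
finger_gap: 0.0949
finger_force: 0.0
```

Request:
drive_tool(moves=[[95, [0, 0, 1.3], 0], [95, [0, 0, 2.6], 0], [95, [0, 0, 3.9], 0]])

```text
time: 4.45
eef_pos: [0.3331, -0.0789, 0.8959]
tool_rot: [1.0, -0.002, 0.015, 0.006]
force: [-0.1, 0.4, -0.3]
finger_gap: 0.0954
finger_force: 0.0
```

```bash
python3 - <<'E'
from h import *
s=read_state()
print({k:np.round(s[k],3).tolist() for k in ["time","joint_pos","eef_pos","tool_rot"]})
E
```

```text
{'time': 4.45, 'joint_pos': [-0.39, 0.077, 0.35, 0.001, 2.681, 1.186], 'eef_pos': [0.333, -0.079, 0.896], 'tool_rot': [1.0, -0.002, 0.015, 0.006]}
```

Request:
drive_tool(moves=[[95, [0, 0, 1.3], 0], [95, [0, 0, 2.6], 0], [95, [0, 0, 3.9], 0]])

```text
time: 4.7
eef_pos: [0.328, -0.0773, 0.9035]
tool_rot: [1.0, -0.002, 0.028, 0.011]
force: [0.0, 1.2, 0.4]
finger_gap: 0.095
finger_force: 0.0
```

Request:
drive_tool(moves=[[95, [0, 0, -1], 0], [95, [0, 0, -2], 0], [95, [0, 0, -2], 0]])

```text
time: 4.95
eef_pos: [0.3308, -0.078, 0.8331]
tool_rot: [1.0, -0.001, 0.017, 0.007]
force: [3.2, -1.8, -1.5]
finger_gap: 0.0949
finger_force: 0.0
```

```bash
python3 - <<'E'
from h import *
s=read_state()
print({k:np.round(s[k],3).tolist() for k in ["time","joint_pos","eef_pos","tool_rot"]})
E
```

```text
{'time': 4.95, 'joint_pos': [-0.391, -0.132, 0.737, 0.001, 2.5, 1.184], 'eef_pos': [0.331, -0.078, 0.833], 'tool_rot': [1.0, -0.001, 0.017, 0.007]}
```

Request:
drive_tool(moves=[[95, [0, 0, 0], 0], [95, [0, 0, 0], 0]])

```text
time: 5.12
eef_pos: [0.3273, -0.0763, 0.8443]
tool_rot: [1.0, -0.001, 0.028, 0.011]
force: [-0.8, -0.0, 1.2]
finger_gap: 0.0951
finger_force: 0.0
```

Request:
drive_tool(moves=[[95, [0, 1.3, 0], 0], [95, [0, 2.6, 0], 0], [95, [0, 3.9, 0], 0], [95, [0, 4.35, 0], 0]])

```text
time: 5.45
eef_pos: [0.3265, 0.0567, 0.8472]
tool_rot: [0.999, 0.001, 0.031, 0.01]
force: [-0.2, -0.4, -0.5]
finger_gap: 0.0951
finger_force: 0.0
```

Request:
drive_tool(moves=[[95, [-1.1, 0, 0.5], 0], [95, [-2.2, 0, 1], 0], [95, [-3.3, 0, 1.5], 0], [95, [-4.4, 0, 1.5], 0]])

```text
time: 5.78
eef_pos: [0.1934, 0.0539, 0.8926]
tool_rot: [0.999, -0.001, 0.032, 0.01]
force: [-0.1, -0.2, -0.2]
finger_gap: 0.0951
finger_force: 0.0
```

```bash
cat > st.py <<'E'
from h import *
s=read_state(); r=R.from_quat(s["tool_rot"]).as_matrix()
print({k:np.round(s[k],3).tolist() for k in ["time","joint_pos","eef_pos","tool_rot"]})
z=r[:,2]; y=r[:,1]
print("lean",np.degrees(np.arcsin(z[0])).round(2),"lat",np.degrees(np.arcsin(z[1])).round(2),"closing",y.round(3))
E
python3 st.py
```

```text
{'time': 5.783, 'joint_pos': [0.04, -0.233, 0.636, -0.051, 2.675, 1.565], 'eef_pos': [0.193, 0.054, 0.893], 'tool_rot': [0.999, -0.001, 0.032, 0.01]}
lean 3.69 lat -1.18 closing [-0.002 -1.     0.02 ]
```

Request:
drive_tool(moves=[[95, [-0.8, 0, 0.8], 0], [95, [-1.6, 0, 1.6], 0], [95, [-2.4, 0, 2.4], 0], [95, [-3.2, 0, 3.2], 0], [95, [-4, 0, 4], 0]])

```text
time: 6.2
eef_pos: [0.14, 0.0609, 0.8904]
tool_rot: [0.999, -0.001, 0.046, 0.011]
force: [0.5, 0.3, -1.0]
finger_gap: 0.095
finger_force: 0.0
```

```bash
python3 st.py
```

```text
{'time': 6.2, 'joint_pos': [0.125, -0.324, 0.696, -0.075, 2.68, 1.629], 'eef_pos': [0.14, 0.061, 0.89], 'tool_rot': [0.999, -0.001, 0.046, 0.011]}
lean 5.3 lat -1.25 closing [-0.002 -1.     0.022]
```

Request:
drive_tool(moves=[[95, [-0.4, 0, 1.3], 0], [95, [-0.8, 0, 2.6], 0], [95, [-1.2, 0, 3.9], 0], [95, [-1.6, 0, 5.2], 0], [95, [-2, -0.2, 6.5], 0]])

```text
time: 6.62
eef_pos: [0.1398, 0.069, 0.9055]
tool_rot: [0.998, 0.0, 0.066, 0.01]
force: [-0.3, 0.4, -0.6]
finger_gap: 0.0947
finger_force: 0.0
```

```bash
python3 st.py
```

```text
{'time': 6.617, 'joint_pos': [0.207, -0.292, 0.626, -0.105, 2.68, 1.681], 'eef_pos': [0.14, 0.069, 0.906], 'tool_rot': [0.998, 0.0, 0.066, 0.01]}
lean 7.55 lat -1.15 closing [-0.001 -1.     0.02 ]
```

Request:
drive_tool(moves=[[95, [-3, -0.3, 9], 0], [95, [-3, -0.3, 9], 0], [95, [-3, -0.3, 9], 0], [95, [-3, -0.3, 9], 0], [95, [-3, -0.3, 9], 0]])

```text
time: 7.03
eef_pos: [0.1328, 0.0741, 0.9185]
tool_rot: [0.996, 0.0, 0.086, 0.008]
force: [-0.3, 0.4, -1.0]
finger_gap: 0.095
finger_force: 0.0
```

```bash
python3 st.py
```

```text
{'time': 7.033, 'joint_pos': [0.29, -0.274, 0.57, -0.145, 2.68, 1.725], 'eef_pos': [0.133, 0.074, 0.919], 'tool_rot': [0.996, 0.0, 0.086, 0.008]}
lean 9.89 lat -0.91 closing [-0.001 -1.     0.016]
```

Request:
drive_tool(moves=[[95, [-2.5, -2, 9], 0], [95, [-2.5, -2, 9], 0], [95, [-2.5, -2, 9], 0], [95, [-2.5, -2, 9], 0], [95, [-2.5, -2, 9], 0]])

```text
time: 7.45
eef_pos: [0.1338, 0.0548, 0.9303]
tool_rot: [0.994, -0.0, 0.105, 0.01]
force: [-0.4, 0.1, -0.2]
finger_gap: 0.0953
finger_force: 0.0
```

Request:
drive_tool(moves=[[95, [-2.5, -1, 9], 0], [95, [-2.5, -1, 9], 0], [95, [-2.5, -1, 9], 0], [95, [-2.5, -1, 9], 0], [95, [-2.5, -1, 9], 0]])

```text
time: 7.87
eef_pos: [0.1316, 0.0541, 0.9421]
tool_rot: [0.992, 0.0, 0.123, 0.011]
force: [0.1, 0.2, 0.8]
finger_gap: 0.0949
finger_force: 0.0
```

```bash
python3 st.py
```

```text
{'time': 7.867, 'joint_pos': [0.135, -0.25, 0.466, -0.124, 2.68, 1.586], 'eef_pos': [0.132, 0.054, 0.942], 'tool_rot': [0.992, 0.0, 0.123, 0.011]}
lean 14.18 lat -1.3 closing [-0.002 -1.     0.023]
```

Request:
drive_tool(moves=[[95, [-2.8, -0.5, 9], 0], [95, [-2.8, -0.5, 9], 0], [95, [-2.8, -0.5, 9], 0], [95, [-2.8, -0.5, 9], 0], [95, [-2.8, -0.5, 9], 0]])

```text
time: 8.28
eef_pos: [0.1222, 0.0574, 0.9519]
tool_rot: [0.99, 0.001, 0.141, 0.012]
force: [0.6, -0.1, 0.0]
finger_gap: 0.0952
finger_force: 0.0
```

Request:
drive_tool(moves=[[95, [-2.8, -0.5, 9], 0], [95, [-2.8, -0.5, 9], 0], [95, [-2.8, -0.5, 9], 0], [95, [-2.8, -0.5, 9], 0], [95, [-2.8, -0.5, 9], 0]])

```text
time: 8.7
eef_pos: [0.1123, 0.0556, 0.961]
tool_rot: [0.987, 0.001, 0.159, 0.012]
force: [-0.7, -0.5, 0.3]
finger_gap: 0.095
finger_force: 0.0
```

Request:
drive_tool(moves=[[95, [-2.8, -0.5, 9], 0], [95, [-2.8, -0.5, 9], 0], [95, [-2.8, -0.5, 9], 0], [95, [-2.8, -0.5, 9], 0], [95, [-2.8, -0.5, 9], 0]])

```text
time: 9.12
eef_pos: [0.1037, 0.0501, 0.9696]
tool_rot: [0.984, 0.001, 0.176, 0.011]
force: [-1.1, 1.7, 0.1]
finger_gap: 0.0948
finger_force: 0.0
```

```bash
python3 st.py
```

```text
{'time': 9.117, 'joint_pos': [0.489, -0.213, 0.334, -0.421, 2.68, 1.649], 'eef_pos': [0.104, 0.05, 0.97], 'tool_rot': [0.984, 0.001, 0.176, 0.011]}
lean 20.23 lat -1.28 closing [-0.003 -1.     0.023]
```

Request:
drive_tool(moves=[[95, [-1.2, 0, 9], 0], [95, [-1.2, 0, 9], 0], [95, [-1.2, 0, 9], 0], [95, [-1.2, 0, 9], 0], [95, [-1.2, 0, 9], 0]])

```text
time: 9.53
eef_pos: [0.1148, 0.0539, 0.9814]
tool_rot: [0.981, 0.001, 0.191, 0.012]
force: [-0.1, 0.4, -0.1]
finger_gap: 0.0951
finger_force: 0.0
```

Request:
drive_tool(moves=[[95, [-1.5, 0, 9], 0], [95, [-1.5, 0, 9], 0], [95, [-1.5, 0, 9], 0], [95, [-1.5, 0, 9], 0], [95, [-1.5, 0, 9], 0]])

```text
time: 9.95
eef_pos: [0.1142, 0.0553, 0.9908]
tool_rot: [0.978, 0.001, 0.207, 0.011]
force: [0.2, -0.1, -0.7]
finger_gap: 0.0949
finger_force: 0.0
```

Request:
drive_tool(moves=[[95, [-1.5, 0, 9], 0], [95, [-1.5, 0, 9], 0], [95, [-1.5, 0, 9], 0], [95, [-1.5, 0, 9], 0], [95, [-1.5, 0, 9], 0]])

```text
time: 10.37
eef_pos: [0.105, 0.0552, 1.0009]
tool_rot: [0.974, 0.002, 0.225, 0.012]
force: [0.7, 0.6, -0.4]
finger_gap: 0.0953
finger_force: 0.0
```

```bash
python3 st.py
```

```text
{'time': 10.367, 'joint_pos': [1.234, -0.02, 0.043, -1.24, 2.68, 1.566], 'eef_pos': [0.105, 0.055, 1.001], 'tool_rot': [0.974, 0.002, 0.225, 0.012]}
lean 26.02 lat -1.26 closing [-0.002 -1.     0.024]
```

Request:
drive_tool(moves=[[95, [1, 0, -0.6], 0], [95, [2, 0, -1.2], 0], [95, [3, 0, -2], 0], [95, [4, 0, -2.8], 0], [95, [5, 0, -3.6], 0]])

```text
time: 10.78
eef_pos: [0.152, 0.0497, 0.9816]
tool_rot: [0.973, 0.006, 0.229, 0.027]
force: [0.5, 0.7, -0.1]
finger_gap: 0.0947
finger_force: 0.0
```

```bash
python3 st.py
```

```text
{'time': 10.783, 'joint_pos': [0.475, -0.205, 0.35, -0.46, 2.55, 1.592], 'eef_pos': [0.152, 0.05, 0.982], 'tool_rot': [0.973, 0.006, 0.229, 0.027]}
lean 26.49 lat -2.8 closing [ 0.    -0.998  0.055]
```

Request:
drive_tool(moves=[[95, [1, -0.5, -0.6], 0], [95, [1.8, -0.9, -1.4], 0], [95, [2.6, -1.4, -2.3], 0], [95, [3.4, -1.8, -3.2], 0], [95, [4.2, -2.2, -4.2], 0]])

```text
time: 11.2
eef_pos: [0.2097, 0.0197, 0.9296]
tool_rot: [0.973, 0.007, 0.23, 0.029]
force: [-0.1, 1.4, 1.2]
finger_gap: 0.0948
finger_force: 0.0
```

Request:
drive_tool(moves=[[95, [0.4, -0.3, -1.2], 0], [95, [0.8, -0.6, -2.4], 0], [95, [1.2, -0.9, -3.6], 0], [95, [1.6, -1.2, -4.8], 0], [95, [2, -1.5, -6], 0]])

```text
time: 11.62
eef_pos: [0.2709, -0.0263, 0.7462]
tool_rot: [0.973, 0.006, 0.227, 0.029]
force: [-0.4, -0.3, 0.3]
finger_gap: 0.095
finger_force: 0.0
```

```bash
python3 st.py
```

```text
{'time': 11.617, 'joint_pos': [-0.497, -0.693, 1.348, 0.186, 2.045, 1.184], 'eef_pos': [0.271, -0.026, 0.746], 'tool_rot': [0.973, 0.006, 0.227, 0.029]}
lean 26.3 lat -3.06 closing [-0.002 -0.998  0.059]
```

Request:
drive_tool(moves=[[95, [0.4, -0.1, -1.3], 0], [95, [0.8, -0.2, -2.6], 0], [95, [1.2, -0.3, -3.9], 0], [95, [1.6, -0.4, -5.2], 0], [95, [2, -0.5, -6.5], 0]])

```text
time: 12.03
eef_pos: [0.3309, -0.0407, 0.5508]
tool_rot: [0.973, 0.006, 0.227, 0.028]
force: [0.1, -0.6, 1.0]
finger_gap: 0.0952
finger_force: 0.0
```

Request:
drive_tool(moves=[[95, [0.4, -0.1, -1.3], 0], [95, [0.8, -0.2, -2.6], 0], [95, [1.2, -0.3, -3.9], 0], [95, [1.6, -0.4, -5.2], 0], [95, [2, -0.5, -6.4], 0]])

```text
time: 12.45
eef_pos: [0.3903, -0.0556, 0.358]
tool_rot: [0.974, 0.006, 0.227, 0.028]
force: [0.9, -0.6, 0.2]
finger_gap: 0.0946
finger_force: 0.0
```

```bash
python3 st.py
```

```text
{'time': 12.45, 'joint_pos': [-0.369, -0.893, 2.17, 0.112, 1.417, 1.197], 'eef_pos': [0.39, -0.056, 0.358], 'tool_rot': [0.974, 0.006, 0.227, 0.028]}
lean 26.23 lat -3.0 closing [-0.001 -0.998  0.058]
```

Request:
drive_tool(moves=[[95, [0.4, -0.1, -1], 0], [95, [0.8, -0.2, -2], 0], [95, [1.2, -0.3, -3], 0], [95, [1.6, -0.5, -4], 0], [95, [1.6, -0.5, -4], 0]])

```text
time: 12.87
eef_pos: [0.4354, -0.07, 0.2318]
tool_rot: [0.975, 0.006, 0.221, 0.026]
force: [-0.6, 0.2, -1.9]
finger_gap: 0.0948
finger_force: 0.0
```

```bash
python3 st.py; python3 - <<'E'
from h import *
s=read_state();w=read_camera("wrist")
M=np.eye(4);M[:3,:3]=R.from_quat(s["tool_rot"]).as_matrix();M[:3,3]=s["eef_pos"];T=M@w["tool_from_camera"];K=w["camera_matrix"]
for n in ["grip","rail","shelf_edge"]:
    print(n,[(np.round(d["location"],3).tolist(),round(d["score"],2)) for d in place_of(n,w)[:1]])
for n in ["lever","divider"]:
    for r in cut_out(n,w)[:1]:
        v,u=np.nonzero(r["mask"]&(w["depth"]>0)); d=w["depth"][v,u]
        Q=(T@np.c_[(u-K[0,2])/K[0,0]*d,-(v-K[1,2])/K[1,1]*d,-d,np.ones(len(d))].T).T[:,:3]
        Q=Q[(Q[:,2]>.1)&(Q[:,2]<.15)&(Q[:,0]<.53)]
        print(n,r["score"],len(Q),np.percentile(Q,[1,50,99],axis=0).round(3).tolist())
        print(np.histogram(Q[:,1],bins=np.arange(-.12,.0,.004)))
cv2.imwrite("pics/w1.png",w["frame"])
E
```

```text
{'time': 12.867, 'joint_pos': [-0.359, -0.773, 2.32, 0.115, 1.16, 1.178], 'eef_pos': [0.435, -0.07, 0.232], 'tool_rot': [0.975, 0.006, 0.221, 0.026]}
lean 25.53 lat -2.81 closing [-0.001 -0.999  0.054]
grip [([0.508, -0.068, 0.107], 0.8)]
rail [([0.545, 0.031, 0.058], 0.75)]
shelf_edge []
lever 0.58 386 [[0.484, -0.044, 0.101], [0.498, -0.039, 0.129], [0.525, -0.031, 0.138]]
(array([  0,   0,   0,   0,   0,   0,   0,   0,   0,   0,   0,   0,   0,
         0,   0,   0,   0,   0,   4, 130, 139, 104,   9,   0,   0,   0,
         0,   0,   0]), array([-0.12 , -0.116, -0.112, -0.108, -0.104, -0.1  , -0.096, -0.092,
       -0.088, -0.084, -0.08 , -0.076, -0.072, -0.068, -0.064, -0.06 ,
       -0.056, -0.052, -0.048, -0.044, -0.04 , -0.036, -0.032, -0.028,
       -0.024, -0.02 , -0.016, -0.012, -0.008, -0.004]))
divider 0.71 774 [[0.484, -0.099, 0.101], [0.499, -0.044, 0.13], [0.525, -0.031, 0.138]]
(array([  0,   0,   0,   0,   0,  72, 139, 172,   0,   0,   0,   0,   0,
         0,   0,   0,   0,   0,   4, 130, 140, 107,  10,   0,   0,   0,
         0,   0,   0]), array([-0.12 , -0.116, -0.112, -0.108, -0.104, -0.1  , -0.096, -0.092,
       -0.088, -0.084, -0.08 , -0.076, -0.072, -0.068, -0.064, -0.06 ,
       -0.056, -0.052, -0.048, -0.044, -0.04 , -0.036, -0.032, -0.028,
       -0.024, -0.02 , -0.016, -0.012, -0.008, -0.004]))
```

View pics/w1.png

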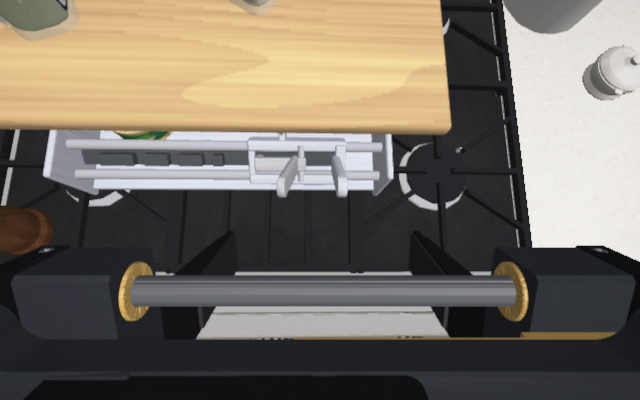

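Request:
drive_tool(moves=[[95, [0.5, 0.05, -0.9], 0], [95, [1, 0.1, -1.7], 0], [95, [1.4, 0.15, -2.5], 0], [95, [1.4, 0.1, -2.5], 0]])

```text
time: 13.5
eef_pos: [0.4793, -0.0662, 0.163]
tool_rot: [0.974, 0.008, 0.225, 0.028]
force: [-1.2, 0.7, -0.6]
finger_gap: 0.0952
finger_force: 0.0
```

Request:
drive_tool(moves=[[95, [0.3, 0, -0.6], 0], [95, [0.6, 0, -1.2], 0], [95, [0.88, -0.03, -1.77], 0], [95, [0.88, -0.05, -1.77], 0]])

```text
time: 13.83
eef_pos: [0.5064, -0.0687, 0.1129]
tool_rot: [0.974, 0.007, 0.226, 0.029]
force: [-0.7, 0.5, -0.3]
finger_gap: 0.0947
finger_force: 0.0
```

```bash
python3 st.py; python3 - <<'E'
from h import *
s=read_state();w=read_camera("wrist")
print(s["force"].round(2),[(np.round(d["location"],3).tolist(),round(d["score"],2)) for d in place_of("grip",w)[:1]])
p=read_camera("side")
f=cv2.resize(p["frame"][150:290,270:420],(560,520),interpolation=cv2.INTER_CUBIC)
cv2.imwrite("pics/w2.png",np.hstack([f[:380,:400],cv2.resize(w["frame"][60:320,150:450],(400,380))]))
E
```

```text
{'time': 13.833, 'joint_pos': [-0.287, -0.471, 2.352, 0.103, 0.809, 1.215], 'eef_pos': [0.506, -0.069, 0.113], 'tool_rot': [0.974, 0.007, 0.226, 0.029]}
lean 26.16 lat -3.01 closing [ 0.001 -0.998  0.059]
[-0.68  0.52 -0.3 ] [([0.508, -0.07, 0.112], 0.96)]
```

View pics/w2.png

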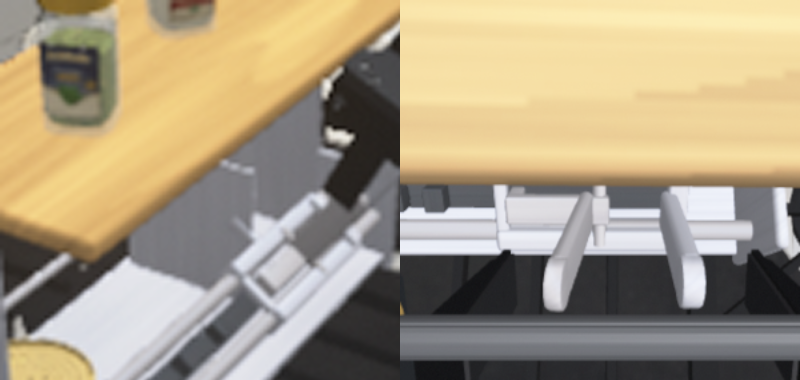

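Request:
drive_tool(newtons=20, moves=[[95, [0, -0.25, -0.3], 0], [60, [0, -0.25, -0.3], 0], [45, [0, -0.25, -0.3], 0], [45, [0, -0.25, -0.3], 0], [45, [0, -0.25, -0.3], 0]])

```text
time: 14.4
eef_pos: [0.5073, -0.076, 0.1063]
tool_rot: [0.973, 0.007, 0.228, 0.029]
force: [-1.1, 2.8, 2.0]
finger_gap: 0.0737
finger_force: 1.5
```

Request:
drive_tool(moves=[[45, [0, 0, 0], 0], [45, [0, 0, 0], 0]])

```text
time: 14.57
eef_pos: [0.5072, -0.0759, 0.1059]
tool_rot: [0.973, 0.007, 0.228, 0.029]
force: [-2.8, -1.1, 3.6]
finger_gap: 0.0606
finger_force: 5.4
```

```bash
python3 st.py; python3 - <<'E'
from h import *
s=read_state();w=read_camera("wrist")
print(s["force"].round(2),s["ft_torque"].round(2),[(np.round(d["location"],3).tolist(),round(d["score"],2)) for d in place_of("grip",w)[:1]])
E
```

```text
{'time': 14.567, 'joint_pos': [-0.306, -0.459, 2.358, 0.117, 0.789, 1.187], 'eef_pos': [0.507, -0.076, 0.106], 'tool_rot': [0.973, 0.007, 0.228, 0.029]}
lean 26.39 lat -3.03 closing [ 0.001 -0.998  0.06 ]
[-2.78 -1.11  3.6 ] [-0.33  0.36 -0.23] [([0.509, -0.075, 0.11], 0.68)]
```

Request:
drive_tool(newtons=25, moves=[[40, [0, 0, 0], 0], [40, [0, 0, 0], 0], [40, [0, 0, 0], 0], [40, [0, 0, 0], 0]])

```text
time: 15.0
eef_pos: [0.5072, -0.0773, 0.1062]
tool_rot: [0.973, 0.008, 0.228, 0.03]
force: [-5.9, -1.7, 5.5]
finger_gap: 0.045
finger_force: 24.8
```

```bash
python3 st.py; python3 - <<'E'
from h import *
s=read_state();w=read_camera("wrist")
print(s["force"].round(2),s["finger_gap"],[(np.round(d["location"],3).tolist(),round(d["score"],2)) for d in place_of("grip",w)[:1]])
E
```

```text
{'time': 15.0, 'joint_pos': [-0.307, -0.459, 2.357, 0.115, 0.789, 1.186], 'eef_pos': [0.507, -0.077, 0.106], 'tool_rot': [0.973, 0.008, 0.228, 0.03]}
lean 26.37 lat -3.18 closing [ 0.001 -0.998  0.063]
[-5.89 -1.72  5.51] 0.04495637769236051 [([0.508, -0.071, 0.109], 0.88)]
```

Request:
drive_tool(moves=[[40, [0, -0.1, 0], 0], [40, [0, -0.2, 0], 0], [40, [0, -0.2, 0], 0]])

```text
time: 15.35
eef_pos: [0.5073, -0.0831, 0.1062]
tool_rot: [0.973, 0.008, 0.228, 0.03]
force: [-5.2, 0.9, 5.9]
finger_gap: 0.0452
finger_force: 24.7
```

Request:
drive_tool(moves=[[40, [0, -0.15, 0], 0], [40, [0, -0.3, 0], 0], [40, [0, -0.3, 0], 0]])

```text
time: 15.6
eef_pos: [0.5068, -0.0836, 0.1052]
tool_rot: [0.974, 0.005, 0.227, 0.019]
force: [-2.5, 35.4, 11.0]
finger_gap: 0.0447
finger_force: 25.8
```

Request:
drive_tool(moves=[[40, [0, 0.4, 0], 0], [40, [0, 0.8, 0], 0], [40, [0, 1.2, 0], 0], [40, [0, 1.6, 0], 0], [40, [0, 1.6, 0], 0]])

```text
time: 16.02
eef_pos: [0.5067, -0.0416, 0.1056]
tool_rot: [0.973, 0.008, 0.227, 0.028]
force: [-7.3, 1.9, 6.6]
finger_gap: 0.045
finger_force: 26.7
```

```bash
python3 st.py
```

```text
{'time': 16.017, 'joint_pos': [-0.216, -0.471, 2.366, 0.063, 0.788, 1.305], 'eef_pos': [0.507, -0.042, 0.106], 'tool_rot': [0.973, 0.008, 0.227, 0.028]}
lean 26.3 lat -2.95 closing [ 0.002 -0.998  0.058]
```

Request:
drive_tool(moves=[[40, [0, 0.4, 0], 0], [40, [0, 0.8, 0], 0], [40, [0, 1.25, 0], 0], [40, [0, 1.25, 0], 0]])

```text
time: 16.35
eef_pos: [0.5064, -0.0041, 0.1055]
tool_rot: [0.973, 0.008, 0.227, 0.028]
force: [-9.9, 2.2, 8.4]
finger_gap: 0.0451
finger_force: 26.9
```

```bash
python3 - <<'E'
from h import *
s=read_state();w=read_camera("wrist")
print(s["force"].round(2),s["eef_pos"],[(np.round(d["location"],3).tolist(),round(d["score"],2)) for d in place_of("grip",w)[:1]])
cv2.imwrite("pics/w3.png",cv2.resize(w["frame"][100:260,100:500],(800,320)))
E
```

```text
[-9.89  2.17  8.4 ] [ 0.50637817 -0.00412018  0.105542  ] [([0.509, 0.005, 0.109], 0.77)]
```

View pics/w3.png

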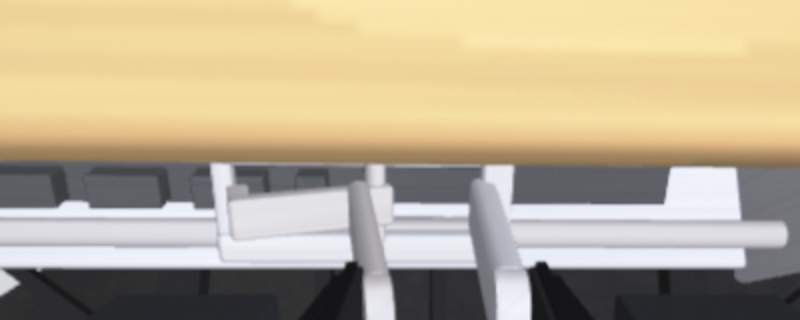

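Request:
drive_tool(moves=[[40, [0, 0.15, 0], 0], [40, [0, 0.3, 0], 0], [40, [0, 0.3, 0], 0], [78, [0, 0.3, 0], 0], [78, [0, 0.3, 0], 0]])

```text
time: 16.87
eef_pos: [0.5068, 0.0034, 0.1053]
tool_rot: [0.973, 0.007, 0.228, 0.029]
force: [0.3, 0.9, 0.4]
finger_gap: 0.0536
finger_force: 0.0
```

Request:
drive_tool(moves=[[78, [0, 0, 0], 0], [78, [0, 0, 0], 0], [78, [0, 0, 0], 0]])

```text
time: 17.12
eef_pos: [0.507, 0.003, 0.105]
tool_rot: [0.973, 0.007, 0.228, 0.029]
force: [-0.1, -0.3, -0.3]
finger_gap: 0.0728
finger_force: 0.0
```

```bash
python3 - <<'E'
from h import *
s=read_state();w=read_camera("wrist")
print(s["force"].round(2),s["eef_pos"],[(np.round(d["location"],3).tolist(),round(d["score"],2)) for d in place_of("grip",w)[:1]])
cv2.imwrite("pics/w4.png",cv2.resize(w["frame"][100:260,100:500],(800,320)))
E
```

```text
[-0.09 -0.25 -0.32] [0.50698715 0.00295882 0.10502284] [([0.505, 0.01, 0.111], 0.6)]
```

View pics/w4.png

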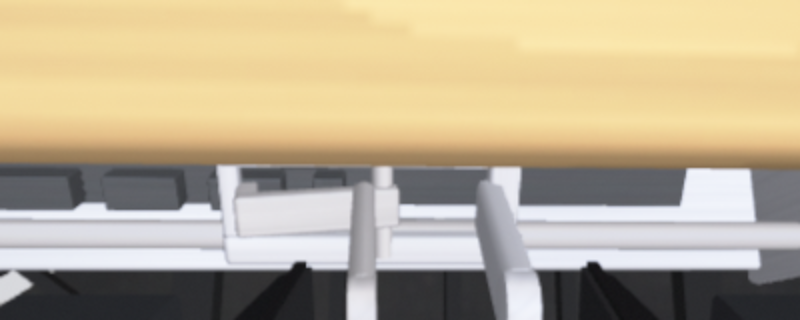

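Request:
drive_tool(moves=[[78, [0, 0.3, 0], 0], [78, [0, 0.5, 0], 0], [78, [0, 0.65, 0], 0], [78, [0, 0.8, 0], 0], [78, [0, 0.8, 0], 0]])

```text
time: 17.63
eef_pos: [0.5068, 0.0274, 0.105]
tool_rot: [0.973, 0.008, 0.227, 0.029]
force: [-1.6, -0.4, 0.7]
finger_gap: 0.078
finger_force: 0.7
```

Request:
drive_tool(moves=[[78, [0, 0.1, 0], 0], [78, [0, 0.2, 0], 0], [78, [0, 0.2, 0], 0]])

```text
time: 17.88
eef_pos: [0.5068, 0.033, 0.105]
tool_rot: [0.973, 0.008, 0.227, 0.03]
force: [-0.9, -3.1, 1.7]
finger_gap: 0.0782
finger_force: 1.6
```

Request:
drive_tool(moves=[[78, [0, 0.1, 0], 0], [78, [0, 0.1, 0], 0]])

```text
time: 18.05
eef_pos: [0.5069, 0.0365, 0.1051]
tool_rot: [0.973, 0.007, 0.228, 0.029]
force: [-0.3, -0.5, 0.5]
finger_gap: 0.0782
finger_force: 0.0
```

Request:
drive_tool(moves=[[78, [0, 0.1, 0], 0], [78, [0, 0.1, 0], 0]])

```text
time: 18.22
eef_pos: [0.507, 0.0397, 0.1052]
tool_rot: [0.973, 0.007, 0.228, 0.029]
force: [-0.4, -0.6, -0.1]
finger_gap: 0.0781
finger_force: 0.0
```

```bash
python3 - <<'E'
from h import *
s=read_state();w=read_camera("wrist")
print(s["force"].round(2),s["eef_pos"],[(np.round(d["location"],3).tolist(),round(d["score"],2)) for d in place_of("grip",w)[:1]])
cv2.imwrite("pics/w5.png",cv2.resize(w["frame"][100:260,100:500],(800,320)))
E
```

```text
[-0.42 -0.59 -0.06] [0.50699418 0.039679   0.10521341] [([0.507, 0.03, 0.109], 0.75)]
```

View pics/w5.png

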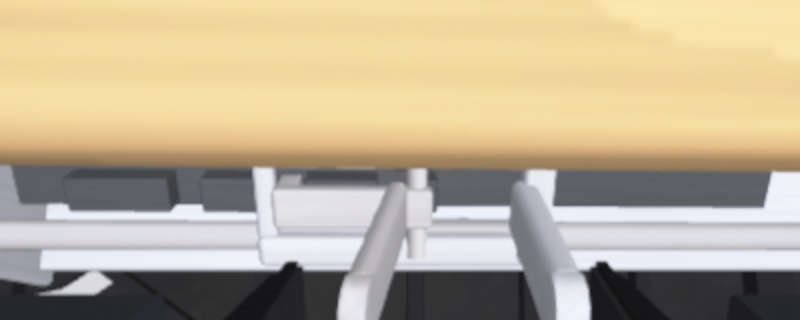

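Request:
drive_tool(moves=[[78, [0, 0.1, 0], 0], [78, [0, 0.2, 0], 0], [78, [0, 0.2, 0], 0]])

```text
time: 18.57
eef_pos: [0.5069, 0.0419, 0.1049]
tool_rot: [0.973, 0.009, 0.227, 0.034]
force: [1.6, -18.3, -1.9]
finger_gap: 0.0785
finger_force: 8.9
```

Request:
drive_tool(moves=[[90, [0, -0.2, 0], 0], [95, [0, -0.3, 0], 0], [95, [0, -0.3, 0], 0]])

```text
time: 18.82
eef_pos: [0.507, 0.0359, 0.1052]
tool_rot: [0.973, 0.007, 0.228, 0.029]
force: [-0.3, -0.5, -0.5]
finger_gap: 0.0919
finger_force: 0.0
```

Request:
drive_tool(moves=[[95, [-0.3, 0.03, 0.6], 0], [95, [-0.7, 0.08, 1.4], 0], [95, [-1.1, 0.12, 2.2], 0], [95, [-1.6, 0.18, 3.2], 0], [95, [-2.2, 0.2, 4.2], 0]])

```text
time: 19.23
eef_pos: [0.4399, 0.0427, 0.2318]
tool_rot: [0.973, 0.007, 0.227, 0.029]
force: [-0.1, 0.2, 0.1]
finger_gap: 0.0949
finger_force: 0.0
```

Request:
drive_tool(moves=[[95, [-0.6, 0, 0.4], 0], [95, [-1, 0, 0.5], 0], [95, [-1, 0, 0.5], 0]])

```text
time: 19.48
eef_pos: [0.4108, 0.0427, 0.2492]
tool_rot: [0.973, 0.007, 0.231, 0.029]
force: [-0.4, 0.1, 0.6]
finger_gap: 0.095
finger_force: 0.0
```

```bash
python3 - <<'E'
from h import *
s=read_state();print(s["time"],s["eef_pos"],s["force"].round(1))
w=read_camera("wrist");p=read_camera("side")
for q in (w,p):
  for n in ["grip","rail","spice0","tin_tuna","pepper_mill"]: print(n,[(np.round(d["location"],3).tolist(),round(d["score"],2)) for d in place_of(n,q)[:2]])
cv2.imwrite("pics/w6.png",np.hstack([cv2.resize(w["frame"],(440,275)),cv2.resize(p["frame"][160:280,260:410],(344,275))]))
E
```

```text
19.4833 [0.41080338 0.04267787 0.24918291] [-0.4  0.1  0.6]
grip [([0.508, 0.036, 0.109], 0.76)]
rail [([0.542, 0.032, 0.058], 0.56)]
spice0 [([0.59, 0.124, 0.224], 0.66)]
tin_tuna [([0.619, 0.154, 0.016], 0.76)]
pepper_mill [([0.466, 0.294, 0.002], 0.86)]
grip [([0.503, 0.036, 0.113], 0.93)]
rail []
spice0 [([0.592, 0.123, 0.229], 0.82), ([0.618, -0.019, 0.228], 0.81)]
tin_tuna [([0.621, 0.162, 0.012], 0.82)]
pepper_mill [([0.464, 0.286, -0.001], 0.7)]
```

View pics/w6.png

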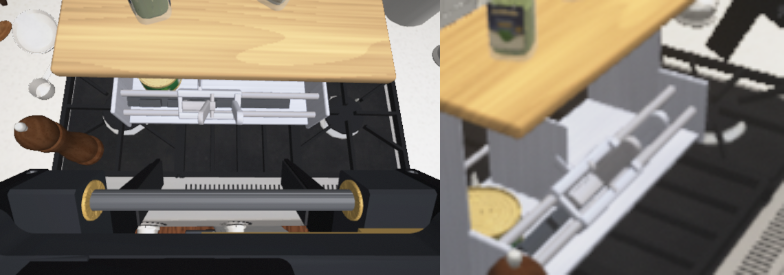

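The picture shows the divider (handle at 208,108 in the wrist view) locked about 0.107 m along the rail. The lever is spread and the tool is clear. The tin, jars and mill have not moved.

```bash
python3 -c "
from station import *
print(close_job())"
```

```text
the job is handed in; nothing more can be done
None
```

The divider is locked in the second notch with its lever sprung fully back. The tin, spice jars and pepper mill are where they stood, and the job was handed in at about 19.5 s.

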